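# Take the dial padlock off the site chest

### The job

Take the dial padlock off the steel site chest: turn its knob clockwise, click by click, until the long white line on the dial clicks home at the white index mark on the shackle side, then pull the lock's body back away from the staple so that the shackle draws fully open, and unhook the lock from the staple. Leave the other things on the chest where they lie, and finish holding the open lock in the gripper, still and level with the dial facing up, at least a hand's breadth (100 mm) above the chest, touching nothing else.

Things in the scene. Friction and masses are not known exactly. Their poses are not given: they have to be found in the camera images.
- chest: Fixed grey steel chest, 280 (x) x 460 (y) x 150 mm high. Origin: centre of its underside; x points from the front deck to the rear hinges, z up. Flat top at 150 mm: a front deck (negative x), then the lid. A hasp strap, 2.5 mm thick, 46 mm wide, lies on the lid and reaches over the staple to x = -25 mm.
- staple (a point): Middle of the staple's opening, 13 mm above the deck, at chest x = -20, y = 0. The staple is a fixed upright hoop of 6 mm round bar across the chest's y: posts at y = -10 and +10 mm (14 mm clear between), 26.5 mm high over all, top bar's underside 20.5 mm above the deck. The padlock's short shackle leg passes through it along x. Axes as the chest's.
- padlock_center (a point): Centre of the case of the brass padlock lying flat, dial up, on the front deck: 54 (x) x 54 (y) x 26 mm (z), centre 13 mm above the deck, 0.28 to 0.47 kg in all; its flat sides (across y) can be gripped from above. x points to the shackle, z up. It lies loose, within 0.1 rad of the chest's yaw, with several mm of play on the staple; the staple's middle is about x = 40, y = -17 mm from it.
- shackle_crown (a point): Middle of the shackle's crown: 7 mm round bar 13 mm above the lock's underside, 55 mm in front of the case's centre when shut (inner edge 24.5 mm off the case's front). Legs along lock x: the long one at y = +17 mm stays in the case, the short one at y = -17 mm goes through the staple. One staple post stands inside the shackle (lock y about -7), one outside (about -27).
- dial_knob (a point): On the dial's axis, 39 mm above the lock's underside, half-way up the round fluted black knob: 24 mm diameter, from 30 to 48 mm above the underside, on a 41 mm dial plate whose face is at 30 mm. The axis stands at lock x = -4, y = 0 mm. Its x axis points along the long white line over the knob's top and the plate.
- dial (a joint): Angle (rad) of the long white line anticlockwise, seen from above, of the white index mark on the shackle side; 0 = at the mark, lock released. Clockwise lowers it. Clicks every 0.628 rad (10 a turn, about 0.02 N m) and if let go between clicks it falls into the nearer one; starts 2 to 5 clicks from the mark. The shackle is free only within about 0.15 rad of the mark.
- shackle (a joint): How far the shackle is drawn out (m): 0 shut, 0.020 open (stop); 3 N friction, stays where left; locked it gives 1.5 mm. Pulling the case straight back makes the staple's inner post draw it. Open, the short leg's tip stands 16 mm off the case's front: with the staple's middle 35 mm ahead of the case's centre (31 to 39), its post is in that gap and the lock lifts straight up.
- wrench: Bystander: steel spanner 170 mm long lying on the chest's lid.
- screw_jar: Bystander: glass jar with steel cap, 60 mm diameter, 55 mm high, on the lid.
- tape_measure: Bystander: grey tape measure, 70 x 42 x 62 mm, on the chest's front deck to the right (-y) of the lock.
Not all that is in view belongs to the job. Leave any red or turquoise look-alike of the part that bears padlock_center alone.

How it is judged:
By the outcome, as a careful person would: the job done as asked, in the order asked, and still so for the second after the job is handed in, while the arm keeps its last pose, push and grip.
It also fails if it takes over 72 s, if anything falls off the work surface, if the arm or the gripper's body presses on something with over 40 N, if the wrist force passes 120 N, or if a joint passes its speed limit or range.

### The arm

A 6-joint arm with a two-finger parallel gripper is mounted at the origin on the work surface. World frame = base frame: x ahead of the robot, y to its left, z up, the work surface at z = 0. Lengths are in m, angles in degrees, forces in N, time in s.
With the tool pointing down it reaches from about 0.275 to 0.85 m from the base axis. Payload 5.2 kg.
Tool frame: the origin (TCP) lies on the centre line of the jaws, within the pads' length; the fingertips stand 25 mm ahead of it and the grasp point (between the pads) lies 6 mm ahead of it; z points along the fingers, y is the direction in which the jaws open and shut (so a half turn about z gives the same grasp; the last joint's range is limited). The gripper opens to 85 mm and grips with 20 to 120 N. Pads are 22 mm wide; open, the fingers measure 114 mm over their backs; the gripper's body (76 mm by 85 mm) begins 54 mm behind the grasp point. The pads swing forward as they close: fully open they stand 13 mm farther back than shut.
Start: joints at [-84.614, 14.817, 87.949, -0, 77.235, -11.62], TCP at [0.161, -0.526, 0.256] pointing down, gripper open.
Joint ranges: [-179.93, 179.93], [-52.35, 119.4], [10.71, 147.94], [-69.91, 249.91], [12.55, 155.21], [-178.61, 178.61]. Speed limits (degrees/s): [147.25, 147.25, 180, 180, 180, 180].

### API

Orientations are given as a 3x3 rotation matrix whose columns are the frame's x, y, z axes.
In Python, from rig import telemetry, eyes, ctrl, spotter gives the robot as it stands.
- The arm moves only by the tool servo_tool, never from a script. Its argument "commands" is text: rows parted by semicolons, each of 7 numbers parted by spaces: the shift along the tool's x, y, z in m, then the turn, a rotation vector about the tool's x, y, z in rad, then the opening, from 0 (shut) to 1 (fully open). In form: dx dy dz ax ay az grip; .... A call has 1 to 20 rows; each row shifts and turns the commanded pose from where the row before left it, along the tool's axes as they then stand; what a row does not reach is not made up. A row lasts 1/12 s, in which the tool goes at most 41.7 mm and 7.16 degrees, less where a joint would pass 70% of its speed; a pose out of reach is approached as far as the arm can. A call with a gripper value outside its range is refused whole. The fingers move at their own pace and stop on an object; "squeeze" is the grip in N (left out, the last holds). Time passes only in rows, so rows that do not move let the fingers close. It gives the time, the measured TCP pose, the force and the opening at its end, in the units of the state.
- telemetry.observe(): the state, without advancing time (a new reading comes with each control period).
- eyes.grab_frame(name): name is "scene" or "top" or "wrist"; returns a dict with "frame" (400x640x3 uint8, red, green, blue), "fx", "fy", "cx", "cy" (pixels), "R" (3x3) and "t" (3): a world point X has camera coordinates R X + t; the wrist camera has in their place "T_tool_cam" (4x4, takes a point from camera to tool coordinates, whose origin is the TCP and whose axes are the flange's). Camera axes: x right, y down, z forward; pixel columns grow to the right and rows downward; lengths in m; the calibration is good to about 2 mm. The wrist camera is an equidistant fisheye: a pixel r from the principal point sees the ray r / f radians off the axis. A picture is of the moment at which its call begins: read the wrist's pose just before it. There is no depth.
- ctrl.job_done(): hands the job in, once; it reports no verdict.
Trained networks look in a picture, given as the dict that the camera call returned (one of the last four; its "shot" number tells which), for a name from the list of things; names that differ only in an ending like _2 or _b are one class to them, and where a whole thing is asked for, a point or a joint stands for the part that bears it (a point fixed in the world has none). Each returns a list of dicts, best first, with "score" (0 to 1); they miss things now and then, are a little off and sometimes report something else, mostly with a low value. They report only what shows in the picture. A call takes as long as a camera call. They do not tell look-alikes from the thing itself.
- spotter.boxes_of(picture, query): "box" ([left, top, width, height] in pixels, round what is visible of it).
- spotter.trace(picture, query): "pixels" (400x640 bool, what is visible of it) and "box" ([left, top, width, height] in pixels, round what is visible of it).
- spotter.pinpoint(picture, query): "xy" ([column, row] in pixels: a listed point, or the origin of a listed thing).
The state is a dict: "time_s": time; "joints": joint angles; "dq": joint speeds; "joint_torque": joint torques, N m; "position": TCP position; "ee_rot": TCP orientation; "wrist_force": force on the tool from outside, world axes, zero at the start; "wrist_torque": the same for the moment, N m; "width": finger opening in m.
Only numpy, scipy, OpenCV 4.12 (cv2) and the standard library are available. Lean on these libraries where they do the work, as an engineer would, in place of code of your own. Each camera call takes 0.05 s, during which the arm holds its last target.

## Working session

There is one attempt and no reset: what is moved stays moved. The work goes in short steps, Python scripts to look and compute and a tool call to move; the robot and the scene stay as the last step left them, time stands still between calls to the robot, and variables do not carry over. Pictures are saved under pics/ and viewed, and the job is handed in when it is done.

Besides the shell and the picture viewer there is one more tool, called after "Request:" by a JSON object that holds its "fn" and its "kwargs". servo_tool: Moves the arm, as the interface text tells. Its arguments: {"type":"object","properties":{"commands":{"type":"string"},"squeeze":{"type":"number"}},"required":["commands"]}

```bash
mkdir -p pics; ls; python3 - <<'E'
from rig import telemetry, eyes, ctrl, spotter
import cv2,numpy as np
s=telemetry.observe(); print(s)
for n in ["scene","top","wrist"]:
    p=eyes.grab_frame(n)
    print(n,{k:v for k,v in p.items() if k!='frame'})
    cv2.imwrite(f"pics/{n}0.png",p["frame"][:,:,::-1])
    for q in ["padlock_center","staple","shackle_crown","dial_knob"]:
        try: print(q,[(d['score'],d['xy']) for d in spotter.pinpoint(p,q)][:4])
        except Exception as e: print(q,e)
E
```

```text
pics
{'time_s': 0.0, 'joints': array([-8.46143247e+01,  1.48593650e+01,  8.80113876e+01,  1.58949537e-03,
        7.72363466e+01, -1.16217007e+01]), 'dq': array([-0.00369236, -0.07442598,  0.04019171,  0.0058449 , -0.03282378,
        0.02124618]), 'joint_torque': array([ 1.51203356e-03, -4.46016741e+01, -2.90568978e+01, -6.42502755e-05,
        1.16067776e-02,  1.03225921e-05]), 'position': array([ 0.16083672, -0.52544324,  0.25547151]), 'ee_rot': array([[ 9.56268939e-01,  2.92488792e-01, -1.48508164e-04],
       [ 2.92488552e-01, -9.56267209e-01,  1.86352112e-03],
       [ 4.03045553e-04, -1.82546430e-03, -9.99998253e-01]]), 'wrist_force': array([ 0.03794923,  0.16913997, -1.28071108]), 'wrist_torque': array([-0.01954499,  0.01240075,  0.05101185]), 'width': 0.08535901523007293}
scene {'fx': 393.52471296897846, 'fy': 393.52471296897846, 'cx': 323.5754025190786, 'cy': 199.1601326858609, 'R': array([[ 0.90818267,  0.41804307, -0.02107685],
       [ 0.27542054, -0.63474108, -0.72197457],
       [-0.31519481,  0.64987979, -0.6915985 ]]), 't': array([-0.55480901, -0.061702  ,  1.1545202
[... 830 characters left out ...]
le_crown [(0.59, [368.8, 200.7]), (0.59, [418.6, 287.9]), (0.56, [352.4, 136.0])]
dial_knob [(0.74, [342.1, 118.0]), (0.71, [417.1, 267.9]), (0.69, [374.8, 229.5])]
wrist {'fx': 309.70691628693146, 'fy': 309.70691628693146, 'cx': 325.58226768283583, 'cy': 196.10169257072647, 'T_tool_cam': array([[-1.70314232e-04, -9.62927703e-01, -2.69759540e-01,
         6.86973107e-02],
       [ 9.99999488e-01, -4.33154974e-04,  9.14825030e-04,
         6.30245209e-04],
       [-9.97758052e-04, -2.69759246e-01,  9.62927284e-01,
        -1.17596808e-01],
       [ 0.00000000e+00,  0.00000000e+00,  0.00000000e+00,
         1.00000000e+00]]), 'shot': 3}
padlock_center []
staple []
shackle_crown []
dial_knob []
```

View pics/scene0.png

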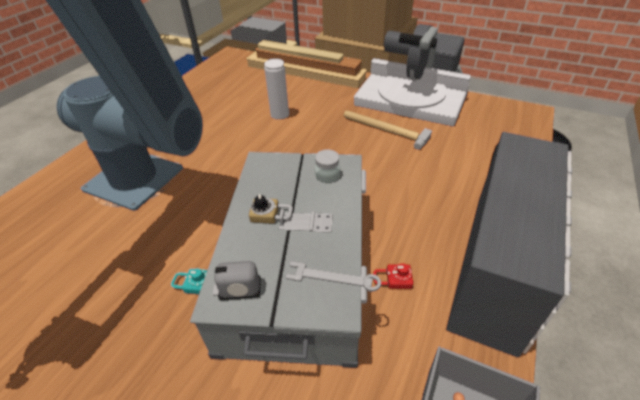

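View pics/top0.png

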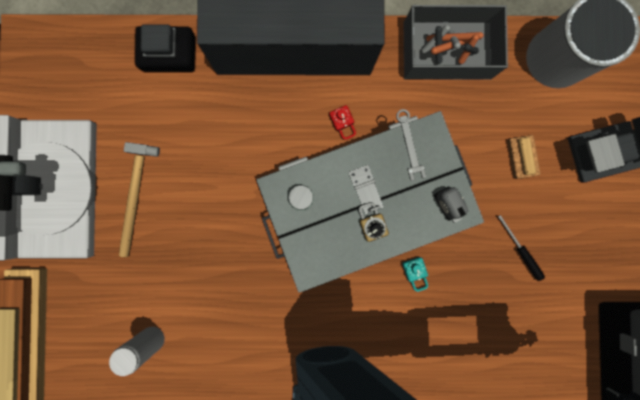

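View pics/wrist0.png

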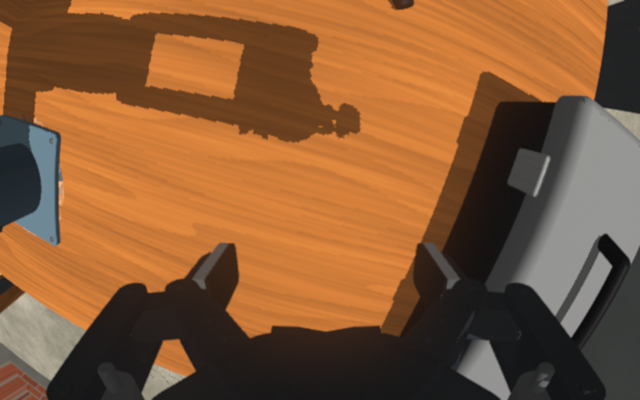

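In the top view, three things could be taken for the lock: brass at (376,228), red at (342,120) and turquoise (416,270). I choose the brass one, which is on the deck at the staple. In the scene view it is at (262,209).

```bash
cat > h.py <<'E'
from rig import telemetry, eyes, ctrl, spotter
import cv2,numpy as np
def ray(p,uv,st=None):
    u,v=uv
    if 'R' in p:
        d=np.array([(u-p['cx'])/p['fx'],(v-p['cy'])/p['fy'],1.]); R=p['R']
        return -R.T@p['t'], R.T@d
    dx,dy=(u-p['cx']),(v-p['cy']); r=np.hypot(dx,dy); th=r/p['fx']
    d=np.array([np.sin(th)*dx/max(r,1e-9),np.sin(th)*dy/max(r,1e-9),np.cos(th)])
    T=p['T_tool_cam']; R=st['ee_rot']
    return R@T[:3,3]+st['position'], R@(T[:3,:3]@d)
def onz(p,uv,z,st=None):
    o,d=ray(p,uv,st); return o+d*(z-o[2])/d[2]
def proj(p,X,st=None):
    X=np.asarray(X,float)
    if 'R' in p:
        c=p['R']@X+p['t']; return np.array([p['cx']+p['fx']*c[0]/c[2],p['cy']+p['fy']*c[1]/c[2]])
    T=p['T_tool_cam']; x=st['ee_rot'].T@(X-st['position']); c=T[:3,:3].T@(x-T[:3,3])
    rho=np.hypot(c[0],c[1]); th=np.arctan2(rho,c[2]); return np.array([p['cx'],p['cy']])+p['fx']*th*c[:2]/rho
def wrist(name):
    st=telemetry.observe(); p=eyes.grab_frame('wrist'); cv2.imwrite(f'pics/{name}.png',p['frame'][:,:,::-1]); return st,p
def crop(p,name,c,h,k):
    u,v=map(int,c); f=p['frame'][max(0,v-h):v+h,max(0,u-h):u+h,::-1]
    cv2.imwrite(f'pics/{name}.png',cv2.resize(f,None,fx=k,fy=k,interpolation=cv2.INTER_CUBIC))
E
python3 - <<'E'
from h import *
t=eyes.grab_frame('top'); s=eyes.grab_frame('scene')
crop(t,'topc',(376,225),40,8); crop(s,'scenec',(268,208),35,8)
print('knob',onz(t,(374.8,229.5),.189),onz(s,(257.1,196.3),.189))
print('case',onz(t,(377.4,228.4),.163),onz(s,(265.5,208.4),.163))
print('staple',onz(t,(374.8,205.1),.163),onz(s,(282.4,216.2),.163))
print('crown',onz(t,(368.8,200.7),.163),onz(s,(288.6,214.2),.163))
for uv in [(257,180),(441,112),(482,220),(301,291)]: print(onz(t,uv,.15))
for q in ['chest','tape_measure']:
    for n,p in (('t',t),('s',s)): print(q,n,[(d['score'],d['xy']) for d in spotter.pinpoint(p,q)][:2])
    m=spotter.trace(t,q)
    if m:
        c,_=cv2.findContours(m[0]['pixels'].astype(np.uint8),0,2); c=max(c,key=cv2.contourArea); print(cv2.minAreaRect(c))
E
```

```text
knob [ 0.51636396 -0.08998654  0.189     ] [ 0.50345462 -0.0844512   0.189     ]
case [ 0.51811678 -0.09997736  0.163     ] [ 0.5212225 -0.0868185  0.163    ]
staple [ 0.57217559 -0.0943137   0.163     ] [ 0.56463342 -0.09243913  0.163     ]
crown [ 0.58241804 -0.08041433  0.163     ] [ 0.57356766 -0.08235215  0.163     ]
[0.63178312 0.18099039 0.15      ]
[ 0.79387005 -0.25548725  0.15      ]
[ 0.53722442 -0.34891465  0.15      ]
[0.37231478 0.0773868  0.15      ]
chest t [(0.65, [359.2, 201.6])]
chest s [(0.36, [327.4, 178.4])]
((366.0396728515625, 200.5709228515625), (125.66547393798828, 210.47911071777344), 69.72731018066406)
tape_measure t [(0.78, [448.9, 201.1])]
tape_measure s [(0.69, [239.6, 286.4])]
((451.213623046875, 203.87982177734375), (35.734596252441406, 24.676481246948242), 60.64224624633789)
```

View pics/topc.png

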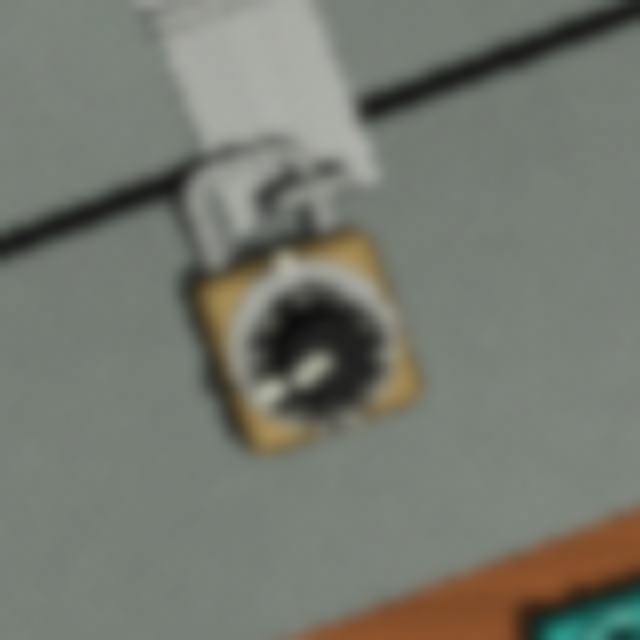

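View pics/scenec.png

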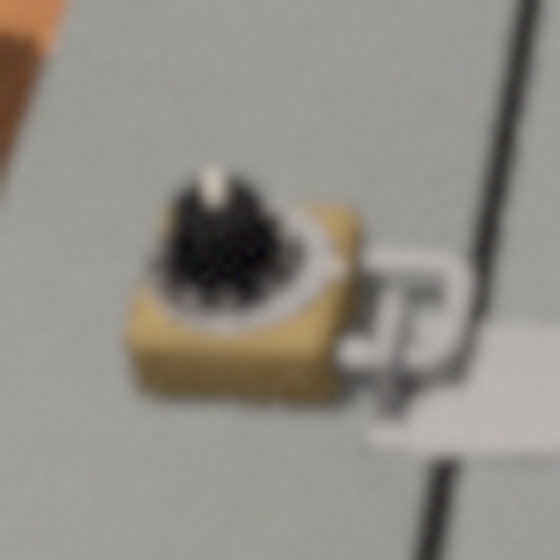

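Request:
{"fn": "servo_tool", "kwargs": {"commands": "0.0275 -0.0194 -0.005 0 0 0 1;0.0275 -0.0194 -0.005 0 0 0 1;0.0275 -0.0194 -0.005 0 0 0 1;0.0275 -0.0194 -0.005 0 0 0 1;0.0275 -0.0194 -0.005 0 0 0 1;0.0275 -0.0194 -0.005 0 0 0 1;0.0275 -0.0194 -0.005 0 0 0 1;0.0275 -0.0194 -0.005 0 0 0 1;0.0275 -0.0194 -0.005 0 0 0 1;0.0275 -0.0194 -0.005 0 0 0 1;0.0275 -0.0194 -0.005 0 0 0 1;0.0275 -0.0194 -0.005 0 0 0 1;0.0275 -0.0194 -0.005 0 0 0 1;0.0275 -0.0194 -0.005 0 0 0 1;0.0275 -0.0194 -0.005 0 0 0 1;0.0275 -0.0194 -0.005 0 0 0 1;0 0 0 0 0 -0.08 1;0 0 0 0 0 0 1;0 0 0 0 0 0 1"}}

```text
time_s: 2.73
position: [0.4908, -0.1002, 0.3361]
ee_rot: [[0.93, 0.367, -0.001], [0.367, -0.93, -0.0], [-0.001, -0.0, -1.0]]
wrist_force: [-0.8, 0.5, 0.9]
width: 0.0856
```

```bash
python3 - <<'E'
from h import *
st,p=wrist('w1'); print(st['position'],st['ee_rot'],st['joints'],st['wrist_force'])
for q,z in [("padlock_center",.163),("staple",.163),("shackle_crown",.163),("dial_knob",.189)]:
    for d in spotter.pinpoint(p,q)[:2]: print(q,d['score'],d['xy'],onz(p,d['xy'],z,st))
crop(p,'w1c',proj(p,[.52,-.09,.18],st),80,5)
E
```

```text
[ 0.49075623 -0.10023518  0.33610819] [[ 9.30122254e-01  3.67249534e-01 -6.09357059e-04]
 [ 3.67249470e-01 -9.30122454e-01 -2.18783154e-04]
 [-6.47124694e-04 -2.02909762e-05 -9.99999790e-01]] [-2.43062430e+01  7.23770187e+00  8.63228730e+01 -2.58442520e-02
  8.64660846e+01  4.41492670e+01] [-0.77670048  0.46023172  0.85813059]
padlock_center 0.92 [378.0, 240.1] [ 0.45501635 -0.17355595  0.163     ]
padlock_center 0.55 [329.3, 152.9] [ 0.51976027 -0.09356122  0.163     ]
staple 0.76 [345.3, 107.9] [ 0.56478885 -0.09167197  0.163     ]
shackle_crown 0.93 [332.3, 91.4] [ 0.57469301 -0.07477363  0.163     ]
shackle_crown 0.62 [376.1, 267.4] [ 0.42503606 -0.18544524  0.163     ]
dial_knob 0.92 [379.8, 241.9] [ 0.46286846 -0.16721226  0.189     ]
dial_knob 0.56 [324.9, 159.4] [ 0.51623841 -0.09051987  0.189     ]
```

View pics/w1.png

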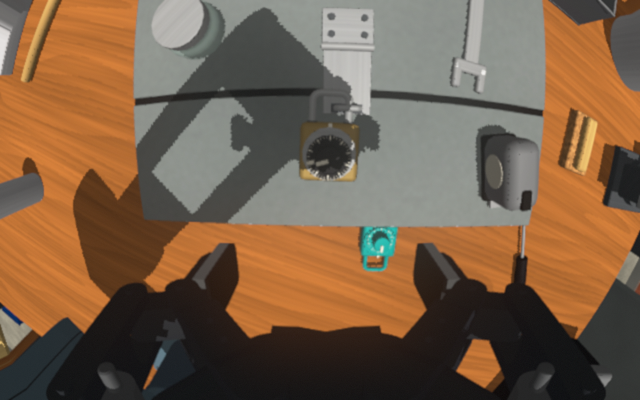

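View pics/w1c.png

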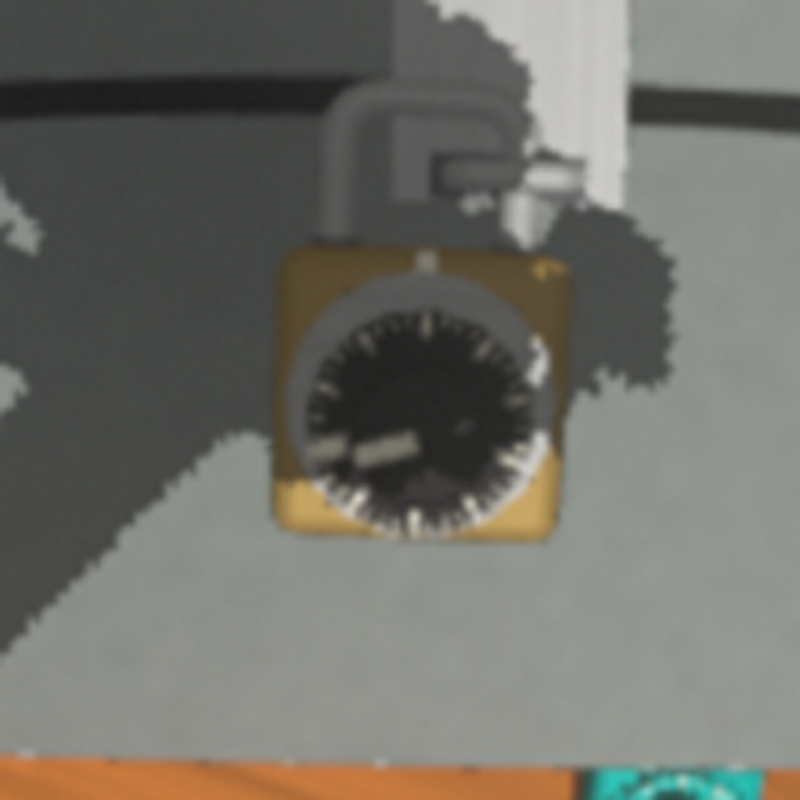

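```bash
python3 - <<'E'
from h import *
st=telemetry.observe(); p=eyes.grab_frame('wrist')
c=proj(p,[.52,-.09,.18],st).astype(int); o=c-80; print(o)
P=[onz(p,o+np.array(q)/5.,.176,st) for q in [(288,250),(572,262),(556,540),(280,528)]]
for q in P: print(q)
P=np.array(P)
print(np.linalg.norm(P-np.roll(P,1,0),axis=1))
f=(P[0]+P[1])/2-(P[2]+P[3])/2; l=(P[0]+P[3])/2-(P[1]+P[2])/2
print('centre',P.mean(0),'yaw',np.degrees(np.arctan2(f[1],f[0])),np.degrees(np.arctan2(-l[0],l[1])))
for nm,q,z in [('legL',(335,150),.163),('crownmid',(430,92),.163),('mark',(427,262),.178),('stapleL',(440,175),.174),('stapleR',(580,178),.174),('strapcorner',(628,205),.1525),('platecentre',(418,400),.18)]:
    print(nm,onz(p,o+np.array(q)/5.,z,st))
E
```

```text
[244  73]
[ 0.53729241 -0.0609091   0.176     ]
[ 0.55390508 -0.10884799  0.176     ]
[ 0.50557239 -0.12567671  0.176     ]
[ 0.48909457 -0.07749767  0.176     ]
[0.05097267 0.05073577 0.05117865 0.05091894]
centre [ 0.52146611 -0.09323287  0.176     ] yaw 19.095019093112526 18.997029135568305
legL [ 0.55714524 -0.06158036  0.163     ]
crownmid [ 0.57367953 -0.07397772  0.163     ]
mark [ 0.54429062 -0.08474275  0.178     ]
stapleL [ 0.55963231 -0.08124663  0.174     ]
stapleR [ 0.56858478 -0.10468688  0.174     ]
strapcorner [ 0.56839164 -0.11745819  0.1525    ]
platecentre [ 0.52087862 -0.09223341  0.18      ]
```

Request:
{"fn": "servo_tool", "kwargs": {"commands": "0.0136 0.0016 0.02 0 0 0 1;0.0136 0.0016 0.02 0 0 0 1;0 0 0.018 0 0 0 1;0 0 0.018 0 0 0 1;0 0 0 0 0 -0.123 1;0 0 0 0 0 -0.123 1;0 0 0 0 0 -0.123 1;0 0 0 0 0 -0.123 1;0 0 0 0 0 -0.123 1;0 0 0 0 0 -0.123 1;0 0 0 0 0 -0.123 1;0 0 0 0 0 0 1;0 0 0 0 0 0 1"}}

```text
time_s: 4.12
position: [0.5172, -0.0939, 0.2603]
ee_rot: [[0.332, 0.943, 0.0], [0.943, -0.332, -0.0], [-0.0, 0.0, -1.0]]
wrist_force: [-1.3, 0.4, 0.5]
width: 0.0855
```

```bash
python3 - <<'E'
from h import *
st,p=wrist('w2'); print(st['position'],st['ee_rot'],st['joints'],st['wrist_force'])
for q,z in [("padlock_center",.163),("staple",.163),("shackle_crown",.163),("dial_knob",.189)]:
    for d in spotter.pinpoint(p,q)[:2]: print(q,d['score'],d['xy'],onz(p,d['xy'],z,st))
im=p['frame'][:,:,::-1].copy()
for X in [[.5177,-.0945,.198],[.516,-.0905,.198]]:
    u=proj(p,X,st); print(u); 
    for c,a in (((0,0,255),0),):
        pts=[proj(p,[X[0]+.012*np.cos(t),X[1]+.012*np.sin(t),.198],st) for t in np.linspace(0,6.28,40)]
        cv2.polylines(im,[np.int32(np.array(pts)*16)],True,(0,0,255) if X[0]>.517 else (0,255,0),1,shift=4)
u=np.int32(u); cv2.imwrite('pics/w2c.png',cv2.resize(im[u[1]-70:u[1]+70,u[0]-90:u[0]+90],None,fx=4.4,fy=4.4,interpolation=cv2.INTER_CUBIC))
E
```

```text
[ 0.51717185 -0.09387332  0.26034545] [[ 3.31506075e-01  9.43453084e-01  2.94085042e-05]
 [ 9.43453084e-01 -3.31506073e-01 -4.01673284e-05]
 [-2.81468921e-05  4.10612573e-05 -9.99999999e-01]] [-2.24560632e+01  1.21426455e+01  9.08765753e+01 -1.52243640e-03
  7.69783428e+01 -3.09550660e+00] [-1.25204783  0.39205287  0.47173114]
padlock_center 0.96 [329.1, 203.6] [ 0.52101397 -0.09313547  0.163     ]
padlock_center 0.96 [279.2, 283.6] [ 0.46038384 -0.14416718  0.163     ]
staple 0.61 [384.6, 184.5] [ 0.56358387 -0.09288159  0.163     ]
shackle_crown 0.66 [252.0, 299.8] [ 0.43123225 -0.15249044  0.163     ]
shackle_crown 0.6 [391.3, 153.7] [ 0.57477055 -0.07295643  0.163     ]
dial_knob 0.96 [532.7, 51.9] [ 0.69564494 -0.02889433  0.189     ]
dial_knob 0.81 [281.8, 290.0] [ 0.46970922 -0.13603532  0.189     ]
[325.38300293 223.80951741]
[320.6355654 218.9513421]
```

View pics/w2c.png

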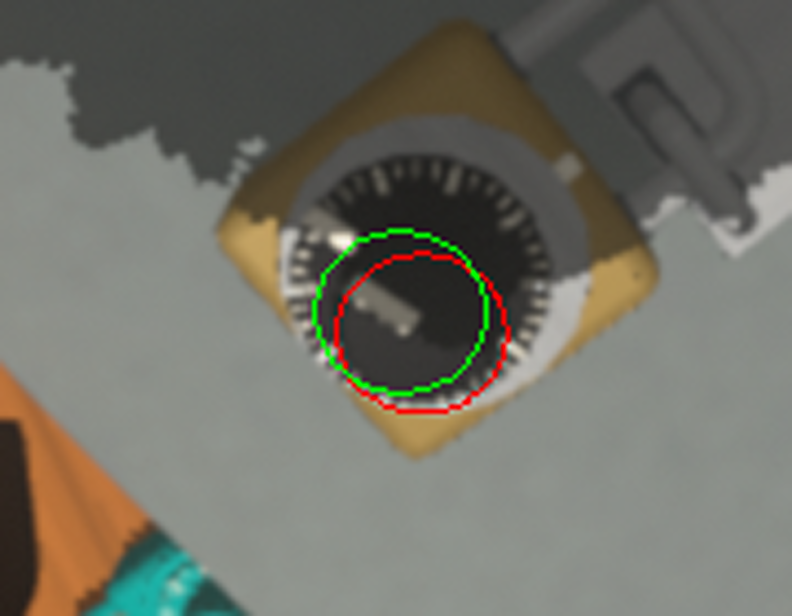

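View pics/w2.png

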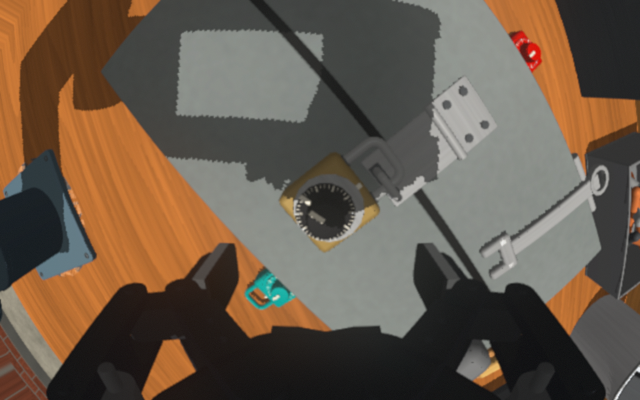

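```bash
python3 - <<'E'
from h import *
im=cv2.imread('pics/w2.png')[150:280,250:410]
im=(255*(im/255.)**0.4).astype(np.uint8)
cv2.imwrite('pics/w2d.png',cv2.resize(im,None,fx=5,fy=4.6,interpolation=cv2.INTER_CUBIC)) if 0 else cv2.imwrite('pics/w2d.png',cv2.resize(im,None,fx=4.6,fy=4.6,interpolation=cv2.INTER_CUBIC))
E
```

```text
(no output)
```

View pics/w2d.png

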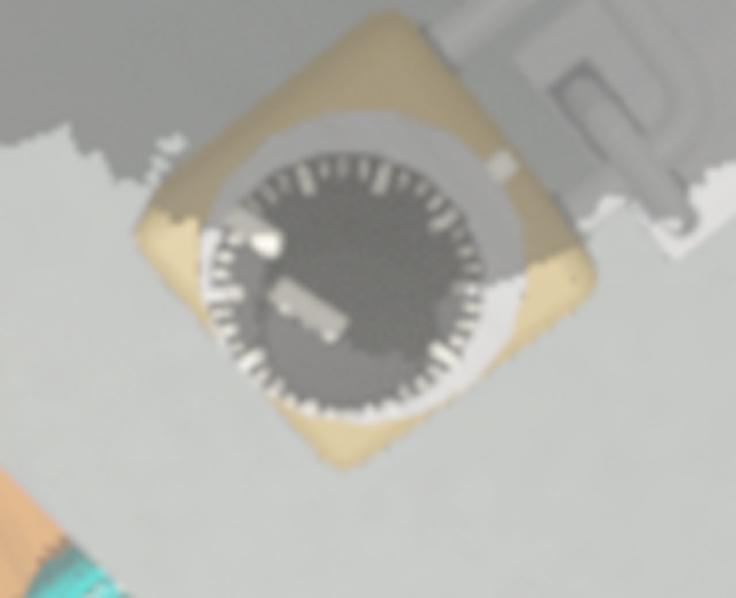

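```bash
python3 - <<'E'
from h import *
st=telemetry.observe();p=eyes.grab_frame('wrist')
print(onz(p,(328.7,208),.18,st),onz(p,(325,219.6),.198,st),onz(p,(323.9,220.7),.198,st))
b=np.array([250,150])
cn=[(395,10),(597,280),(345,470),(135,230)]  # FL FR BR BL
P=np.array([onz(p,b+np.array(q)/4.6,.176,st) for q in cn]);print(P,P.mean(0))
f=(P[0]+P[1])/2-(P[2]+P[3])/2; print(np.degrees(np.arctan2(f[1],f[0])))
E
```

```text
[ 0.52139487 -0.09061016  0.18      ] [ 0.51851191 -0.09143734  0.198     ] [ 0.51763055 -0.09189821  0.198     ]
[[ 0.53798515 -0.05711008  0.176     ]
 [ 0.55380485 -0.10556997  0.176     ]
 [ 0.50755779 -0.12270563  0.176     ]
 [ 0.4909656  -0.07535543  0.176     ]] [ 0.52257835 -0.09018528  0.176     ]
20.774411160900694
```

Request:
{"fn": "servo_tool", "kwargs": {"commands": "0.0025 0.0005 0.013 0 0 0 1;0 0 0.013 0 0 0 1;0 0 0.013 0 0 0 1;0 0 0.0128 0 0 0 0.6;0 0 0 0 0 0 0.4;0 0 0 0 0 0 0;0 0 0 0 0 0 0;0 0 0 0 0 0 0;0 0 0 0 0 0 0;0 0 0 0 0 0 0;0 0 0 0 0 0 0", "squeeze": 30}}

```text
time_s: 5.33
position: [0.519, -0.0914, 0.2096]
ee_rot: [[0.327, 0.945, 0.002], [0.945, -0.327, -0.001], [-0.0, 0.002, -1.0]]
wrist_force: [-0.8, 1.0, 6.2]
width: 0.0221
```

```bash
python3 - <<'E'
from h import *
st,p=wrist('w3'); print(st['position'],st['width'],st['wrist_force'],st['wrist_torque'])
E
```

```text
[ 0.5190269  -0.09138065  0.20962806] 0.02208607377647023 [-0.75024586  1.00824025  6.19202612] [ 0.05420775  0.28779599 -0.05131483]
```

View pics/w3.png

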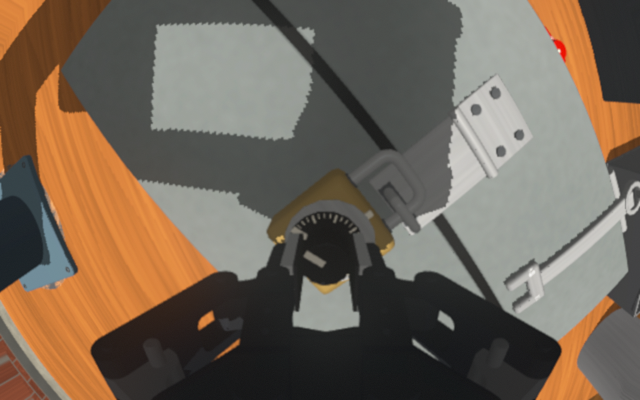

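Request:
{"fn": "servo_tool", "kwargs": {"commands": "0 0 -0.0005 0 0 0.105 0;0 0 0 0 0 0.105 0;0 0 0 0 0 0.105 0;0 0 0 0 0 0.105 0;0 0 0 0 0 0.105 0;0 0 0 0 0 0.105 0;0 0 0 0 0 0 0;0 0 0 0 0 0 0"}}

```text
time_s: 6.05
position: [0.5195, -0.0917, 0.2097]
ee_rot: [[0.819, 0.573, 0.002], [0.573, -0.819, -0.001], [0.001, 0.002, -1.0]]
wrist_force: [2.4, -2.2, 2.4]
width: 0.0227
```

```bash
python3 - <<'E'
from h import *
st,p=wrist('w4'); print(st['position'],st['width'],st['wrist_force'],st['wrist_torque'])
im=p['frame'][150:310,230:430,::-1]
im=(255*(im/255.)**0.6).astype(np.uint8)
cv2.imwrite('pics/w4d.png',cv2.resize(im,None,fx=3.7,fy=3.7,interpolation=cv2.INTER_CUBIC))
E
```

```text
[ 0.51953325 -0.09174011  0.20970712] 0.02273254719705103 [ 2.38572243 -2.15555583  2.43813665] [-0.30770208 -0.37773313 -0.04397673]
```

View pics/w4d.png

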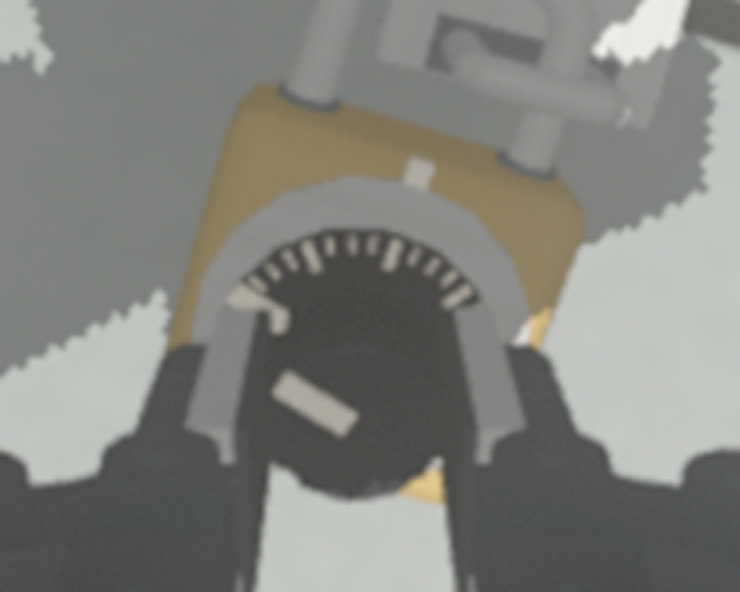

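Request:
{"fn": "servo_tool", "kwargs": {"commands": "0 0 0 0 0 0.105 0;0 0 0 0 0 0.105 0;0 0 0 0 0 0.105 0;0 0 0 0 0 0.105 0;0 0 0 0 0 0.105 0;0 0 0 0 0 0.105 0;0 0 0 0 0 0 0;0 0 0 0 0 0.105 0;0 0 0 0 0 0.105 0;0 0 0 0 0 0.105 0;0 0 0 0 0 0.105 0;0 0 0 0 0 0.105 0;0 0 0 0 0 0.105 0;0 0 0 0 0 0 0;0 0 0 0 0 0 0"}}

```text
time_s: 7.35
position: [0.5188, -0.092, 0.2097]
ee_rot: [[0.798, -0.603, 0.001], [-0.603, -0.798, -0.002], [0.002, 0.001, -1.0]]
wrist_force: [-0.6, -3.7, 4.9]
width: 0.0224
```

```bash
python3 - <<'E'
from h import *
st,p=wrist('w5'); print(st['position'],st['width'],st['wrist_force'],st['wrist_torque'])
im=p['frame'][150:310,230:430,::-1]
im=(255*(im/255.)**0.6).astype(np.uint8)
cv2.imwrite('pics/w5d.png',cv2.resize(im,None,fx=3.7,fy=3.7,interpolation=cv2.INTER_CUBIC))
E
```

```text
[ 0.51876751 -0.09200056  0.20967299] 0.022378020774247703 [-0.62611154 -3.68689912  4.94009389] [-0.62413449  0.05084899 -0.06719786]
```

View pics/w5d.png

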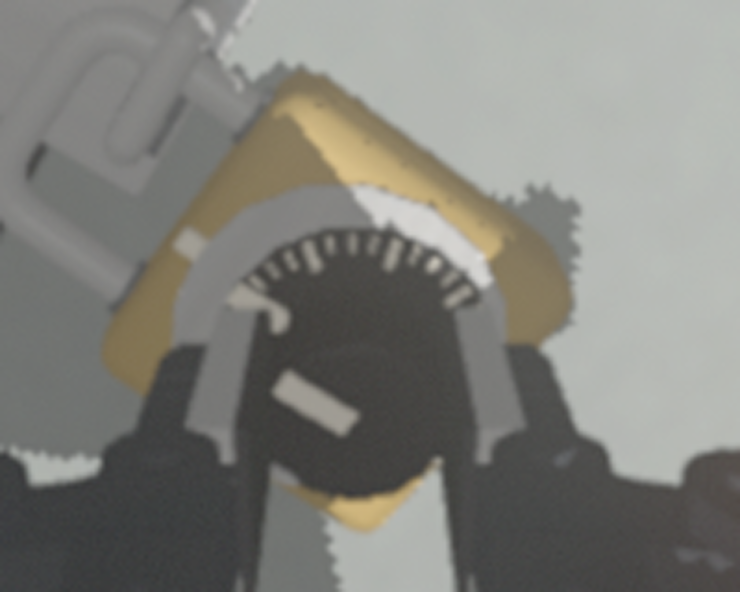

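Request:
{"fn": "servo_tool", "kwargs": {"commands": "0 0 0 0 0 0 0.4;0 0 0 0 0 0 0.6;0 0 0 0 0 0 1;0 0 0 0 0 0 1;0 0 0 0 0 0 1;0 0 -0.025 0 0 0 1;0 0 -0.025 0 0 0 1;0 0 0 0 0 -0.122 1;0 0 0 0 0 -0.122 1;0 0 0 0 0 -0.122 1;0 0 0 0 0 -0.122 1;0 0 0 0 0 -0.122 1;0 0 0 0 0 -0.122 1;0 0 0 0 0 -0.122 1;0 0 0 0 0 -0.122 1;0 0 0 0 0 0 1;0 0 0 0 0 0 1"}}

```text
time_s: 8.82
position: [0.5185, -0.0911, 0.2589]
ee_rot: [[0.949, 0.315, -0.0], [0.315, -0.949, 0.0], [-0.0, -0.0, -1.0]]
wrist_force: [-0.3, -0.2, 0.1]
width: 0.0852
```

```bash
python3 - <<'E'
from h import *
st,p=wrist('w6'); print(st['position'],st['ee_rot'],st['width'],st['wrist_force'],st['joints'])
im=p['frame'][110:270,230:430,::-1]
im=(255*(im/255.)**0.5).astype(np.uint8)
cv2.imwrite('pics/w6d.png',cv2.resize(im,None,fx=4,fy=4,interpolation=cv2.INTER_CUBIC))
for q,z in [("padlock_center",.163),("staple",.163),("shackle_crown",.163),("dial_knob",.189)]:
    for d in spotter.pinpoint(p,q)[:2]: print(q,d['score'],d['xy'],onz(p,d['xy'],z,st))
E
```

```text
[ 0.51852741 -0.09108907  0.25886571] [[ 9.49056024e-01  3.15107211e-01 -3.29121585e-04]
 [ 3.15107295e-01 -9.49056021e-01  2.47713071e-04]
 [-2.34298647e-04 -3.38802195e-04 -9.99999915e-01]] 0.0852041412405565 [-0.30103776 -0.2437231   0.14507955] [-2.21165639e+01  1.23018158e+01  9.08838622e+01  6.21219523e-03
  7.68371353e+01  4.95147308e+01]
padlock_center 0.77 [324.1, 205.7] [ 0.52001522 -0.09031935  0.163     ]
padlock_center 0.76 [389.7, 275.6] [ 0.48046659 -0.15881862  0.163     ]
staple 0.76 [347.1, 147.4] [ 0.56509985 -0.09217818  0.163     ]
staple 0.52 [339.1, 113.3] [ 0.5857055  -0.07935487  0.163     ]
shackle_crown 0.76 [327.2, 125.3] [ 0.57526379 -0.0742798   0.163     ]
shackle_crown 0.57 [388.2, 308.0] [ 0.45006152 -0.17082875  0.163     ]
dial_knob 0.84 [322.1, 220.2] [ 0.51809809 -0.08970342  0.189     ]
dial_knob 0.68 [396.9, 281.6] [ 0.48988526 -0.15516423  0.189     ]
```

View pics/w6d.png

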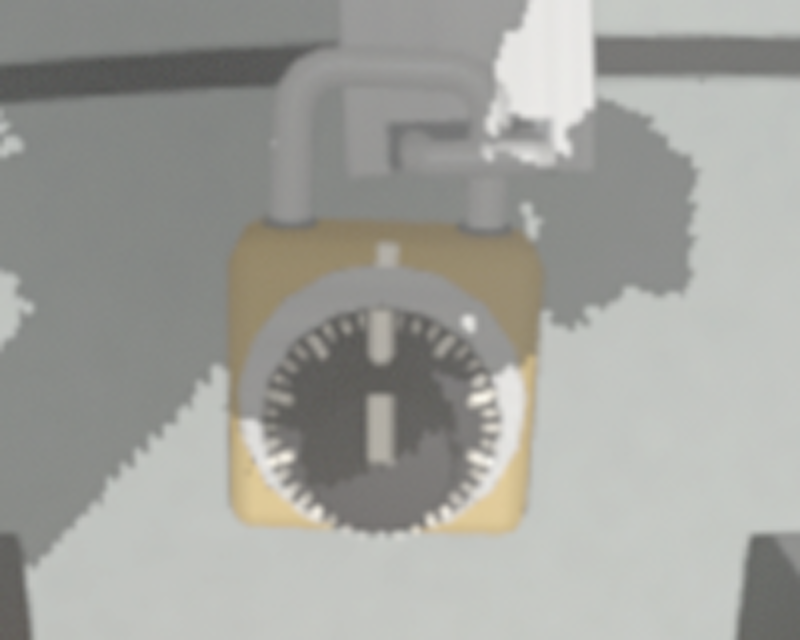

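Request:
{"fn": "servo_tool", "kwargs": {"commands": "0.003 0.0004 0.02 0 0 0.023 1;0 0 0.02 0 0 0 1;0 0 0.02 0 0 0 1;0 0 0.013 0 0 0 1;0 0 0.008 0 0 0 1;0 0 0 0 0 0 1;0 0 0 0 0 0 1"}}

```text
time_s: 9.65
position: [0.5217, -0.0907, 0.1781]
ee_rot: [[0.955, 0.296, -0.0], [0.296, -0.955, 0.0], [-0.0, -0.0, -1.0]]
wrist_force: [0.3, -0.3, 0.7]
width: 0.0855
```

```bash
python3 - <<'E'
from h import *
st,p=wrist('w7'); print(st['position'],st['width'],st['wrist_force'],st['wrist_torque'])
E
```

```text
[ 0.52171091 -0.09066527  0.17814763] 0.08548967895220076 [ 0.2942575  -0.25579475  0.73336935] [-0.00192972 -0.02111298  0.01765641]
```

View pics/w7.png

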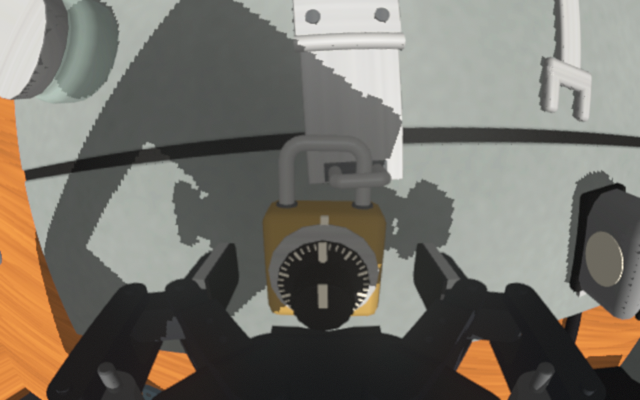

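Request:
{"fn": "servo_tool", "kwargs": {"commands": "0 0 0 0 0 0 0.75;0 0 0 0 0 0 0.7;0 0 0 0 0 0 0.65;0 0 0 0 0 0 0;0 0 0 0 0 0 0;0 0 0 0 0 0 0;0 0 0 0 0 0 0;0 0 0 0 0 0 0;0 0 0 0 0 0 0", "squeeze": 50}}

```text
time_s: 10.45
position: [0.522, -0.0906, 0.1791]
ee_rot: [[0.955, 0.296, 0.002], [0.296, -0.955, -0.0], [0.001, 0.001, -1.0]]
wrist_force: [-1.3, 1.1, 5.3]
width: 0.0533
```

```bash
python3 - <<'E'
from h import *
st,p=wrist('w8'); print(st['position'],st['ee_rot'],st['width'],st['wrist_force'],st['wrist_torque'])
E
```

```text
[ 0.52200437 -0.09057472  0.17905775] [[ 9.55105587e-01  2.96261615e-01  1.54050413e-03]
 [ 2.96262321e-01 -9.55106579e-01 -2.46785358e-04]
 [ 1.39823260e-03  6.92099404e-04 -9.99998783e-01]] 0.05327614903782862 [-1.25695049  1.08656024  5.27043993] [ 0.36181668  0.16638242 -0.02382272]
```

View pics/w8.png

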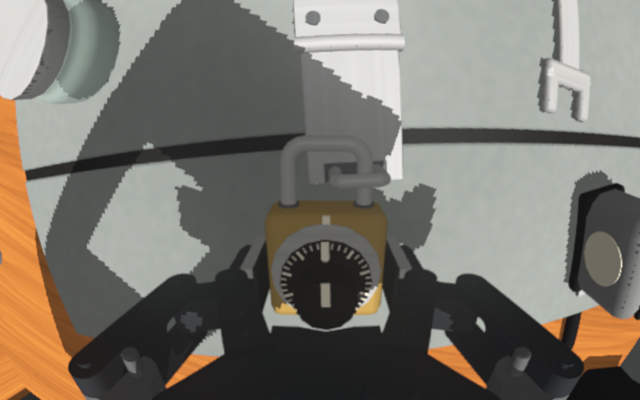

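Request:
{"fn": "servo_tool", "kwargs": {"commands": "0 0 -0.0015 0 0 0 0;-0.003 0 0 0 0 0 0;-0.003 0 0 0 0 0 0;-0.003 0 0 0 0 0 0;-0.003 0 0 0 0 0 0;-0.003 0 0 0 0 0 0;-0.003 0 0 0 0 0 0;-0.003 0 0 0 0 0 0;0 0 0 0 0 0 0"}}

```text
time_s: 11.25
position: [0.5007, -0.097, 0.1793]
ee_rot: [[0.955, 0.296, -0.001], [0.296, -0.955, 0.0], [-0.001, -0.0, -1.0]]
wrist_force: [1.4, 0.8, -4.5]
width: 0.0531
```

```bash
python3 - <<'E'
from h import *
st,p=wrist('w9'); print(st['position'],st['width'],st['wrist_force'],st['wrist_torque'])
im=p['frame'][110:310,220:430,::-1]
im=(255*(im/255.)**0.5).astype(np.uint8)
cv2.imwrite('pics/w9d.png',cv2.resize(im,None,fx=3,fy=3,interpolation=cv2.INTER_CUBIC))
E
```

```text
[ 0.50069024 -0.0969916   0.17934528] 0.053131524487767604 [ 1.39459746  0.81224963 -4.45037645] [ 0.14509712 -0.22720179  0.05764056]
```

View pics/w9d.png

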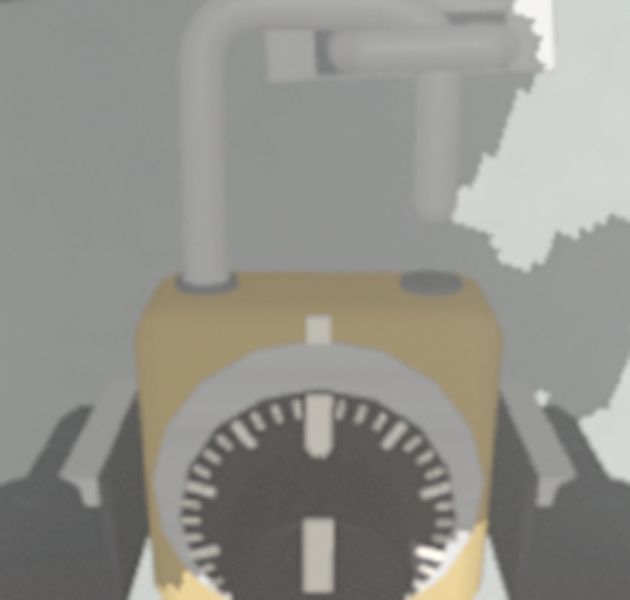

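Request:
{"fn": "servo_tool", "kwargs": {"commands": "-0.002 0 0 0 0 0 0;-0.002 0 0 0 0 0 0;-0.001 0 0 0 0 0 0;0 0 0 0 0 0 0"}}

```text
time_s: 11.63
position: [0.4964, -0.0984, 0.1794]
ee_rot: [[0.955, 0.296, -0.0], [0.296, -0.955, 0.0], [-0.0, -0.0, -1.0]]
wrist_force: [1.3, 1.2, -5.6]
width: 0.0528
```

Request:
{"fn": "servo_tool", "kwargs": {"commands": "-0.001 0 0 0 0 0 0;-0.001 0 0 0 0 0 0;0 0 0 0 0 0 0"}}

```text
time_s: 11.88
position: [0.4947, -0.0989, 0.1794]
ee_rot: [[0.955, 0.296, -0.0], [0.296, -0.955, 0.0], [-0.0, -0.0, -1.0]]
wrist_force: [2.2, 1.5, -5.0]
width: 0.0531
```

```bash
python3 - <<'E'
from h import *
st,p=wrist('w10'); print(st['position'],st['width'],st['wrist_force'],st['wrist_torque'])
im=p['frame'][110:310,220:430,::-1]
im=(255*(im/255.)**0.5).astype(np.uint8)
cv2.imwrite('pics/w10d.png',cv2.resize(im,None,fx=3,fy=3,interpolation=cv2.INTER_CUBIC))
E
```

```text
[ 0.49466077 -0.09891285  0.17944805] 0.053060992069913486 [ 2.17213307  1.48747841 -5.00376113] [ 0.25210003 -0.24534603  0.04493112]
```

View pics/w10d.png

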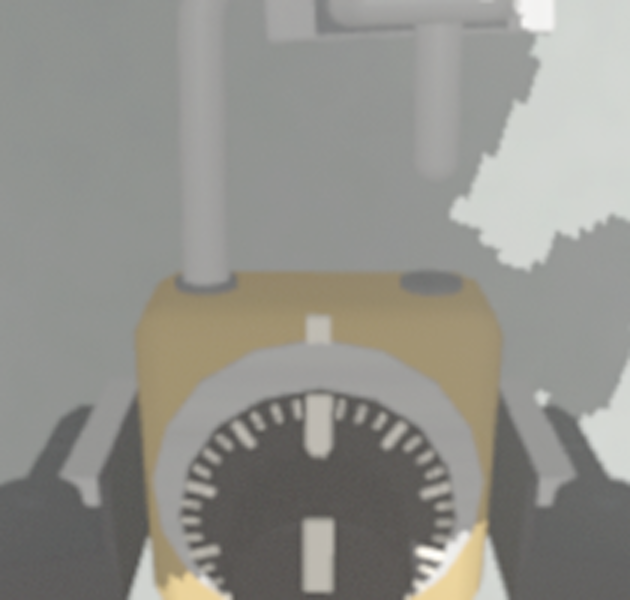

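Not at the stop yet, since the force is still only friction. I'll keep pulling in small steps.

Request:
{"fn": "servo_tool", "kwargs": {"commands": "-0.001 0 0 0 0 0 0;-0.001 0 0 0 0 0 0;0 0 0 0 0 0 0"}}

```text
time_s: 12.18
position: [0.4941, -0.0991, 0.1797]
ee_rot: [[0.955, 0.296, 0.003], [0.296, -0.955, 0.001], [0.003, 0.0, -1.0]]
wrist_force: [6.8, 3.8, -7.3]
width: 0.053
```

Request:
{"fn": "servo_tool", "kwargs": {"commands": "-0.001 0 0 0 0 0 0;0 0 0 0 0 0 0"}}

```text
time_s: 12.35
position: [0.4939, -0.0992, 0.1798]
ee_rot: [[0.955, 0.296, 0.005], [0.296, -0.955, 0.001], [0.005, 0.0, -1.0]]
wrist_force: [10.6, 4.7, -9.0]
width: 0.0531
```

Request:
{"fn": "servo_tool", "kwargs": {"commands": "-0.001 0 0 0 0 0 0;0 0 0 0 0 0 0"}}

```text
time_s: 12.52
position: [0.4938, -0.0993, 0.1799]
ee_rot: [[0.955, 0.296, 0.006], [0.296, -0.955, 0.001], [0.006, 0.001, -1.0]]
wrist_force: [13.0, 5.2, -9.6]
width: 0.0529
```

Request:
{"fn": "servo_tool", "kwargs": {"commands": "0.003 0 0 0 0 0 0;0.003 0 0 0 0 0 0;0.003 0 0 0 0 0 0;0.003 0 0 0 0 0 0;0.003 0 0 0 0 0 0;0.003 0 0 0 0 0 0;0.003 0 0 0 0 0 0;0.003 0 0 0 0 0 0;0.003 0 0 0 0 0 0;0.003 0 0 0 0 0 0;0 0 0 0 0 0 0"}}

```text
time_s: 13.43
position: [0.5203, -0.0911, 0.1795]
ee_rot: [[0.955, 0.297, 0.0], [0.297, -0.955, -0.0], [0.0, 0.0, -1.0]]
wrist_force: [0.5, -1.2, -5.1]
width: 0.0528
```

```bash
python3 - <<'E'
from h import *
st,p=wrist('w11'); print(st['position'],st['width'],st['wrist_force'],st['wrist_torque'])
im=p['frame'][110:310,220:430,::-1]
im=(255*(im/255.)**0.5).astype(np.uint8)
cv2.imwrite('pics/w11d.png',cv2.resize(im,None,fx=3,fy=3,interpolation=cv2.INTER_CUBIC))
E
```

```text
[ 0.52029766 -0.09110713  0.17953359] 0.05282411794181766 [ 0.53893044 -1.16267754 -5.05878082] [-0.00327209  0.02316882 -0.02416824]
```

View pics/w11d.png

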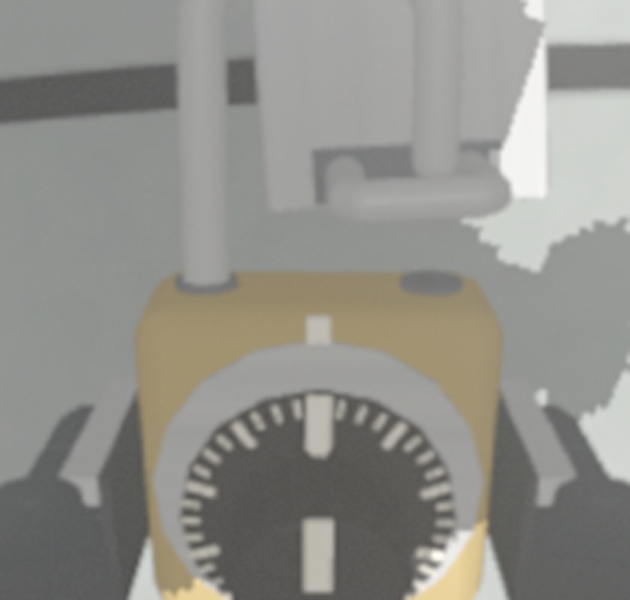

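Request:
{"fn": "servo_tool", "kwargs": {"commands": "0.002 0 0 0 0 0 0;0.002 0 0 0 0 0 0;0.0015 0 0 0 0 0 0;0 0 0 0 0 0 0;0 0 0 0 0 0 0"}}

```text
time_s: 13.9
position: [0.525, -0.0896, 0.1795]
ee_rot: [[0.955, 0.296, -0.0], [0.296, -0.955, -0.0], [-0.0, -0.0, -1.0]]
wrist_force: [0.8, 0.0, -3.8]
width: 0.0532
```

```bash
python3 - <<'E'
from h import *
st,p=wrist('w12'); print(st['position'],st['width'],st['wrist_force'],st['wrist_torque'])
im=p['frame'][110:310,220:430,::-1]
im=(255*(im/255.)**0.5).astype(np.uint8)
cv2.imwrite('pics/w12d.png',cv2.resize(im,None,fx=3,fy=3,interpolation=cv2.INTER_CUBIC))
E
```

```text
[ 0.52497684 -0.08957065  0.17950607] 0.053184648402986444 [ 0.80344831  0.01141612 -3.79200472] [-0.02138066  0.08247677  0.00115787]
```

View pics/w12d.png

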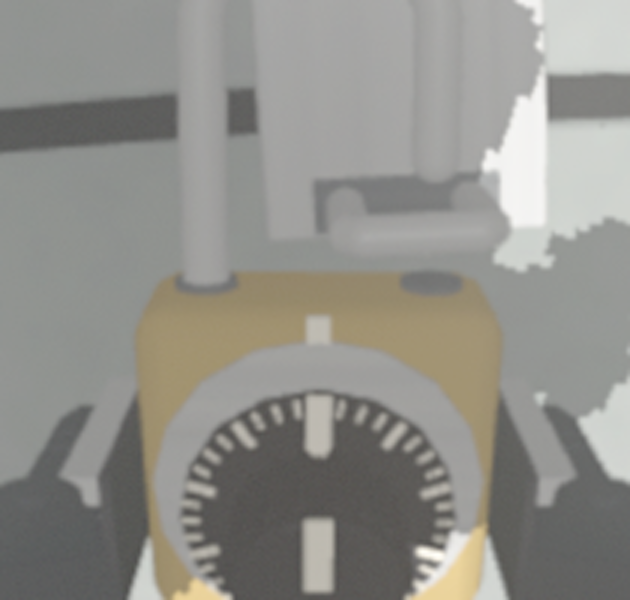

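Request:
{"fn": "servo_tool", "kwargs": {"commands": "0 0 -0.003 0 0 0 0;0 0 -0.003 0 0 0 0;0 0 -0.003 0 0 0 0;0 0 0 0 0 0 0"}}

```text
time_s: 14.28
position: [0.5254, -0.0898, 0.1895]
ee_rot: [[0.955, 0.296, 0.002], [0.296, -0.955, -0.001], [0.001, 0.001, -1.0]]
wrist_force: [1.6, -0.4, -4.3]
width: 0.053
```

Request:
{"fn": "servo_tool", "kwargs": {"commands": "0 0 -0.003 0 0 0 0;0 0 -0.003 0 0 0 0;0 0 -0.003 0 0 0 0;0 0 0 0 0 0 0"}}

```text
time_s: 14.62
position: [0.5253, -0.0897, 0.1983]
ee_rot: [[0.955, 0.296, 0.001], [0.296, -0.955, -0.001], [0.001, 0.001, -1.0]]
wrist_force: [0.0, -1.6, -4.0]
width: 0.0528
```

Free: the force is only the lock's weight. I'll lift to about 150 mm of clearance.

Request:
{"fn": "servo_tool", "kwargs": {"commands": "0 0 -0.006 0 0 0 0;0 0 -0.008 0 0 0 0;0 0 -0.01 0 0 0 0;0 0 -0.012 0 0 0 0;0 0 -0.014 0 0 0 0;0 0 -0.014 0 0 0 0;0 0 -0.014 0 0 0 0;0 0 -0.014 0 0 0 0;0 0 -0.012 0 0 0 0;0 0 -0.01 0 0 0 0;0 0 -0.008 0 0 0 0;0 0 -0.006 0 0 0 0;0 0 -0.004 0 0 0 0;0 0 0 0 0 0 0;0 0 0 0 0 0 0;0 0 0 0 0 0 0;0 0 0 0 0 0 0"}}

```text
time_s: 16.03
position: [0.5247, -0.0895, 0.3287]
ee_rot: [[0.955, 0.296, -0.001], [0.296, -0.955, 0.001], [-0.001, -0.001, -1.0]]
wrist_force: [0.7, 0.0, -5.2]
width: 0.0527
```

```bash
python3 - <<'E'
from h import *
st,p=wrist('w13'); print(st['position'],st['ee_rot'],st['width'],st['wrist_force'],st['wrist_torque'],abs(st['dq']).max())
im=p['frame'][80:330,200:450,::-1]
a=cv2.resize((255*(im/255.)**0.6).astype(np.uint8),(500,500))
s=eyes.grab_frame('scene'); b=cv2.resize(s['frame'][100:320,180:400,::-1],(500,500))
cv2.imwrite('pics/w13d.png',cv2.resize(np.hstack([a,b]),(800,400)))
E
```

```text
[ 0.52466762 -0.08951099  0.32871167] [[ 9.55113662e-01  2.96236124e-01 -1.43225283e-03]
 [ 2.96237193e-01 -9.55114217e-01  5.97770704e-04]
 [-1.19088377e-03 -9.95225525e-04 -9.99998796e-01]] 0.052738067664385775 [ 0.71400109  0.03034292 -5.24276636] [ 0.01811149  0.03768466 -0.02271927] 0.1259403687647047
```

View pics/w13d.png

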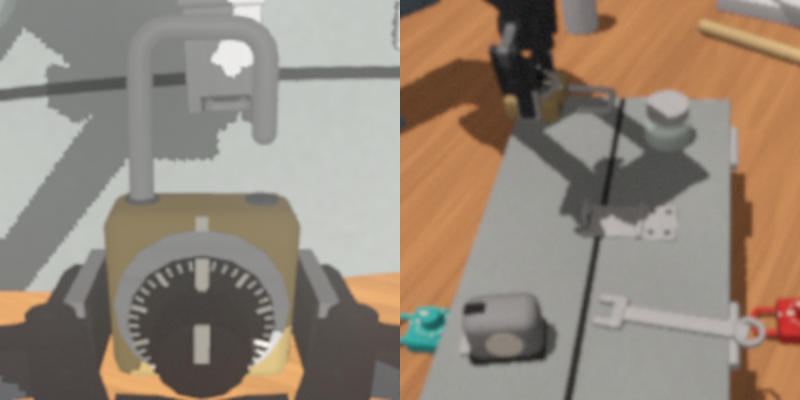

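Request:
{"fn": "servo_tool", "kwargs": {"commands": "0 0 0 0 0 0 0;0 0 0 0 0 0 0;0 0 0 0 0 0 0;0 0 0 0 0 0 0"}}

```text
time_s: 16.47
position: [0.5249, -0.0896, 0.3295]
ee_rot: [[0.955, 0.296, -0.0], [0.296, -0.955, -0.0], [-0.0, 0.0, -1.0]]
wrist_force: [-0.2, -0.3, -4.1]
width: 0.0531
```

```bash
python3 - <<'E'
from h import *
st=telemetry.observe(); print(st['position'],st['dq'],st['width'],st['wrist_force'])
print(ctrl.job_done())
E
```

```text
[ 0.52493841 -0.08960521  0.32948402] [ 0.06587518 -0.06266533 -0.05206928 -0.01642021 -0.01977637 -0.11689411] 0.05306457623150297 [-0.19126779 -0.31694502 -4.12009079]
the job is handed in; nothing more can be done
None
```

The brass padlock is off the staple and held open in the gripper, and the job is handed in at 16.5 s of the 72 s allowed.

I turned the knob three clicks clockwise, and the picture afterwards showed the long white line at the index mark. I then gripped the case by its sides and pulled it back until the shackle reached its stop, with a pull of about 14 N. After that I moved it about 33 mm forward to put the staple post in the gap, and lifted straight up.

**Last checks:**
- **Pose:** the lock is level with the dial up, its underside about 150 mm above the chest by calculation. The arm is still.
- **Load:** the wrist force is about 4 N, which fits the lock's weight alone.
- **Shackle and dial:** the last wrist picture shows the shackle still open and the line still at the mark.
- **Other things:** in the last scene picture the spanner, jar, tape measure and the red and turquoise look-alikes appear where they lay. I judged that by eye and did not measure it.

No check failed. The measurements of the knob's position disagreed by about 3 mm, so I took a value between them, and the knob grip held.

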